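Slide the oblong tin round the curved tin lane

TASK

Put the oblong tin with the knob down in the flared mouth of the curved lane, slide it between the rails round the corner, keeping it down on the board all the way and without jamming it or forcing it against the rails, and press it against the sprung plunger at the far end until the plunger has gone in about halfway, holding it there for a second without driving the plunger fully in. Then ease off, let go, and leave the tin standing in that last straight, in line with it; leave everything else alone.

Things in the scene. Friction and masses are not known exactly. Their poses are not given: they have to be found in the camera images.
- tin: Oblong steel tin, straight sides, half-round ends: 80 long x 40 wide x 55 high, plus a round wooden knob 18 in diameter, 28 high, in the middle of the lid (83 overall). 0.3 to 0.65 kg. Origin: centre of underside; x along its length (a half turn makes no difference), z up. Starts on the shelf near the mouth end of the board.
- board: Fixed wooden board, top face 12 above the shelf, x -120 to 180, y -210 to 150 from its origin (on its underside, z up). Two metal rails (4 thick, 22 high) make a lane 46 wide between faces. The rigid pair of rails is hand-fitted: up to 7 mm off the nominal line in board x and up to 7 in y (not turned), differing each time, unmeasured: feel or see it. The tin slides easily (friction 0.3).
- mouth (a point): Nominal middle of the funnel mouth, on the board's top face, at (-70, -165) mm in the board's x, y; axes as the board's. The funnel is about 84 wide here and narrows to the 46 lane at y = -122. The lane runs on straight along board +y, at x = -70, to y = -30, where the bend begins.
- corner (a point): Middle of the bend on the nominal centre line, on the board's top face, at (-40.7, 40.7); axes as the board's. The bend is a quarter circle of centre-line radius 100 about board (30, -30), turning from board +y to +x. From (30, 70) the lane runs straight along +x, at y = 70, to the rail ends at x = 135.
- stop: Fixed wooden end block 16 x 60 x 45 high across the lane's far end. Origin: centre of underside, at board (171, 70, 12), same axes. Carries a sprung plunger pointing back (-x) into the lane, face 30 wide, centred 20 above the board. At rest the face is 43 to 73 in front (-x) of this origin: it differs each time, unmeasured. Spring: no preload, 2 N per mm, bottoms at 8 mm (16 N).
- salt_jar: Small glass jar, 44 in diameter, 60 high, standing on the board inside the bend. Origin: centre of its underside. Leave it alone.
- mug: Green melamine mug with handle, 76 wide, 85 high. Origin: centre of its underside. Leave it alone.
- round_tin: Plain round steel tin, 72 in diameter, 90 high, no knob. Origin: centre of its underside. Leave it alone.
- paddle: Wooden stirring paddle 240 long lying on the shelf. Leave it alone.
- bowl: White bowl, 120 wide, 50 high. Origin: centre of its underside. Leave it alone.

How it is judged (in metres and radians):
On the way, in this order (a step that is already met when the one before it is completed fails the run):
1. the tin stands on the board in the entry leg of the lane, before the bend (x of tin in the frame of board between -0.085 and -0.055 m and y of tin in the frame of board between -0.14 and -0.03 m and z of tin in the frame of board below 0.02 m), for 0.1 s.
2. the tin is in the middle of the bend, down on the board (horizontal distance between tin and corner below 0.025 m and z of tin in the frame of board below 0.02 m), for 0.1 s.
3. the tin presses the plunger in by 2.5 mm or more (over 5 N) for 0.3 s, in the last straight (contact force between tin and stop above 5 N and x of tin in the frame of board between 0.045 and 0.11 m and y of tin in the frame of board between 0.055 and 0.085 m and z of tin in the frame of board below 0.02 m), for 0.3 s.
At the end, for the whole second after the job is handed in: The tin stands upright and still, flat on the board (within 4 mm), in the last straight of the lane in front of the plunger: its centre at board x 38 to 110 mm and y 58 to 82 mm, its length within 0.2 rad of the lane, released (x of tin in the frame of board between 0.038 and 0.11 m and y of tin in the frame of board between 0.058 and 0.082 m and z of tin in the frame of board between 0.008 and 0.016 m and angle between tin's own z axis and vertical below 0.08 rad and angle between the x axis of tin and the x axis of board, either way round below 0.2 rad and linear speed of tin below 0.01 m/s); the robot touches nothing.
It fails at once if the tin is forced against the board, rails or stop with more than 22 N (contact force between tin and board above 22 N).
It fails at once if the plunger is driven (nearly) fully in: more than 14.5 N (contact force between tin and stop above 14.5 N).
It fails at once if the tin is more than 12 mm off the board past the mouth of the lane (x of tin in the frame of board between -0.12 and 0.15 m and y of tin in the frame of board between -0.09 and 0.15 m and z of tin in the frame of board above 0.024 m).
It fails at once if a bystander is moved by more than 25 mm (distance of any of salt_jar, mug, round_tin, paddle, bowl from where it was at the start of the episode above 0.025 m).
It fails at once if the tin tips over (angle between tin's own z axis and vertical above 0.6 rad).
It also fails if it takes over 72 s, if anything falls off the work surface, if the arm or the gripper's body presses on something with over 40 N, if the wrist force passes 120 N, or if a joint passes its speed limit or range.

ROBOT

A 7-joint arm with a two-finger parallel gripper is mounted at the origin on the work surface. World frame = base frame: x ahead of the robot, y to its left, z up, the work surface at z = 0. Lengths are in m, angles in degrees, forces in N, time in s.
With the tool pointing down it reaches from about 0.425 to 0.8 m from the base axis. Payload 8.3 kg.
Tool frame: the origin (TCP) lies midway between the tips of the shut fingers; the grasp point (between the pads) lies 19 mm behind it; z points along the fingers, y is the line along which they close (so a half turn about z gives the same grasp; the last joint's range is limited). The gripper opens to 85 mm and grips with 20 to 120 N. Pads are 22 mm wide; open, the fingers measure 114 mm over their backs; the gripper's body (76 mm by 85 mm) begins 54 mm behind the grasp point. The pads swing forward as they close: fully open they stand 13 mm farther back than shut.
Start: joints at [67.901, 21.967, 0.94, 78.501, -0.361, 79.538, -2.664], TCP at [0.198, -0.593, 0.231] pointing down, gripper open.
Joint ranges: [-169.22, 169.22], [-14.56, 117.87], [-87.37, 89.26], [10.42, 133.3], [-82.24, 262.24], [0.94, 117.77], [-172.7, 172.7]. Speed limits (degrees/s): [136.94, 136.94, 172.46, 172.46, 180, 180, 180].

INTERFACE

Orientations are given as a 3x3 rotation matrix whose columns are the frame's x, y, z axes.
In Python, from workcell import get_obs, snapshot, hand_in gives the robot as it stands.
- The arm moves only by the shell command python3 -m jog 'ROWS' [OPENING] [FORCE]. ROWS is JSON, a list of rows, each an object of numbers: "dx", "dy", "dz": the shift along the tool's x, y, z in m; "twist": the turn about the tool's z in degrees. A call has 1 to 10 rows; each row is the pose to reach, as a shift and turn from the pose commanded when the call began, along the tool's axes at that moment; what a row does not reach only later rows make up. A row lasts 1/10 s, in which the tool goes at most 50 mm and 8.59 degrees, less where a joint would pass 70% of its speed; a pose out of reach is approached as far as the arm can. A call with a gripper value outside its range is refused whole. OPENING is the closure, from 0 (fully open) to 1 (shut), set as the call begins (- or left out, the last holds). The fingers move at their own pace and stop on an object; FORCE is the grip in N (left out, the last holds). Time passes only in rows, so rows that repeat a pose let the fingers close. It gives the time, the measured TCP pose, the force, the opening and the grip force at its end, in the units of the state.
- get_obs(): the state, without advancing time (a new reading comes with each control period).
- snapshot(name): name is "scene" or "top" or "wrist"; returns a dict with "frame" (420x560x3 uint8, blue, green, red), "camera_matrix" (3x3 intrinsics, pixels), "eye" and "rotation" of the camera in the world. Camera axes: x right, y down, z forward; pixel columns grow to the right and rows downward; lengths in m; the calibration is good to about 2 mm. A picture is of the moment at which its call begins. There is no depth.
- hand_in(): hands the job in; it is judged then, once.
The state is a dict: "clock": time; "joint_positions": joint angles; "joint_vel": joint speeds; "effort": joint torques, N m; "ee_pos": TCP position; "orientation": TCP orientation; "force": force on the tool from outside, world axes, zero at the start; "moment": the same for the moment, N m; "finger_gap": finger opening in m; "gripper_force": force on a finger pad.
Only numpy, scipy, OpenCV 4.12 (cv2) and the standard library are available. Lean on these libraries where they do the work, as an engineer would, in place of code of your own. Each camera call takes 0.05 s, during which the arm holds its last target. There are 200 camera calls.

## Working session

There is one attempt and no reset: what is moved stays moved. The work goes in short steps, Python scripts to look and compute and a shell command to move; the robot and the scene stay as the last step left them, time stands still between calls to the robot, and variables do not carry over. Pictures are saved under pics/ and viewed, at most 10 in all, crops included, and the job is handed in when it is done.

```bash
mkdir -p pics; ls; cat > h.py <<'E'
import numpy as np, cv2
from workcell import get_obs, snapshot
def shot(n,f=None):
    s=snapshot(n)
    if f: cv2.imwrite('pics/'+f,s['frame'])
    np.savez('last_'+n+'.npz',**s); return s
def ray(s,uv,z):
    uv=np.atleast_2d(np.array(uv,float)); K=np.array(s['camera_matrix']);R=np.array(s['rotation']);e=np.array(s['eye'])
    d=np.c_[uv,np.ones(len(uv))]@np.linalg.inv(K).T@R.T
    return e+d*((z-e[2])/d[:,2])[:,None]
def proj(s,P):
    P=np.atleast_2d(np.array(P,float)); K=np.array(s['camera_matrix']);R=np.array(s['rotation']);e=np.array(s['eye'])
    c=(P-e)@R; q=c@K.T; return q[:,:2]/q[:,2:]
E
python3 - <<'E'
from h import *
for n in('top','scene'):
    s=shot(n,n+'1.png'); print(n,s['eye'],np.round(s['rotation'],3).tolist(),np.round(s['camera_matrix'],1).tolist())
o=get_obs(); print({k:np.round(v,3).tolist() for k,v in o.items()})
E
```

```text
pics
top [ 0.47579743 -0.04517514  1.25457101] [[0.009, -0.997, 0.081], [-1.0, -0.007, 0.019], [-0.018, -0.081, -0.997]] [[402.9, 0.0, 278.1], [0.0, 402.9, 205.4], [0.0, 0.0, 1.0]]
scene [ 1.27661507 -0.15402866  0.9895317 ] [[0.181, 0.77, -0.612], [0.983, -0.15, 0.102], [-0.013, -0.621, -0.784]] [[460.6, 0.0, 285.8], [0.0, 460.6, 212.1], [0.0, 0.0, 1.0]]
{'clock': 0.1, 'joint_positions': [67.901, 22.012, 0.939, 78.556, -0.359, 79.538, -2.664], 'joint_vel': [0.011, -0.054, -0.078, -0.101, 0.038, 0.007, 0.06], 'effort': [0.003, -62.914, 0.848, -37.276, 0.017, 0.01, -0.0], 'ee_pos': [0.198, -0.592, 0.23], 'orientation': [[0.948, 0.317, -0.001], [0.317, -0.948, 0.002], [-0.0, -0.002, -1.0]], 'force': [-0.637, -0.37, 0.709], 'moment': [0.045, -0.062, -0.013], 'gripper_force': 0.0, 'finger_gap': 0.085}
```

View pics/top1.png

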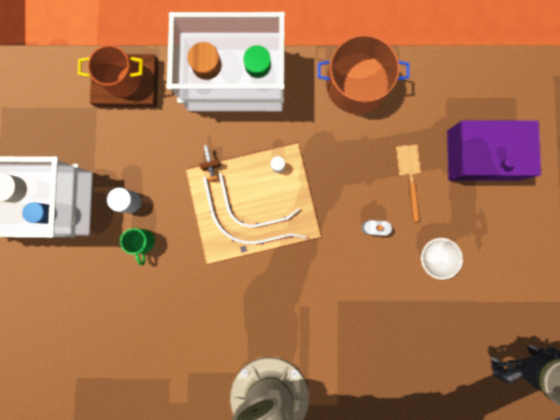

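View pics/scene1.png

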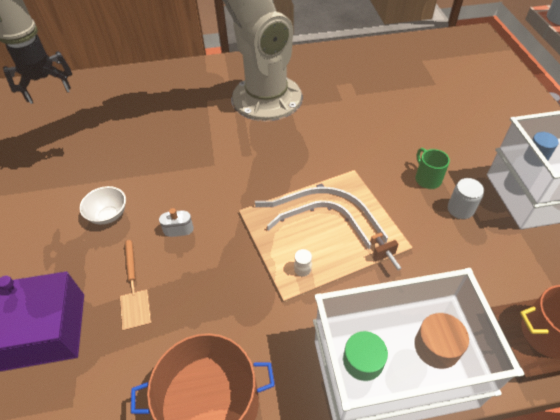

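The top view shows the board with corners near (187,170), (298,144), (319,237) and (208,263). The funnel mouth is at about (298,225), the stop at (211,165), the tin at (378,228) with its length roughly along image x, and the bowl at (441,258). The scene view agrees.

```bash
cat > m.py <<'E'
from h import *
s=dict(np.load('last_top.npz')); f=s['frame']; hsv=cv2.cvtColor(f,cv2.COLOR_BGR2HSV)
print('board hsv',hsv[200,290],hsv[240,230],'shelf',hsv[300,290],hsv[280,230])
m=cv2.inRange(hsv,(8,50,165),(28,200,255)); 
k=np.zeros_like(m);k[130:275,175:335]=255;m&=k
m=cv2.morphologyEx(m,cv2.MORPH_CLOSE,np.ones((9,9)));m=cv2.morphologyEx(m,cv2.MORPH_OPEN,np.ones((5,5)))
c=max(cv2.findContours(m,cv2.RETR_EXTERNAL,cv2.CHAIN_APPROX_NONE)[0],key=cv2.contourArea)
P=ray(s,c[:,0],0.012)[:,:2].astype(np.float32); r=cv2.minAreaRect(P); print(r); 
# axes
B=cv2.boxPoints(r); ctr=np.array(r[0]); 
es=[B[1]-B[0],B[2]-B[1]]; e=max(es,key=np.linalg.norm); e=e*np.sign(e[1]); th=np.arctan2(e[1],e[0])-np.pi/2
R=np.array([[np.cos(th),-np.sin(th)],[np.sin(th),np.cos(th)]]); O=ctr-R@[0.03,-0.03]
print('board yaw',np.degrees(th),'origin',O); np.savez('board.npz',O=O,th=th,R=R)
# tin: grey low sat
k=np.zeros_like(m);k[205:250,350:405]=255
t=cv2.inRange(hsv,(0,0,110),(180,70,255))&k
t=cv2.morphologyEx(t,cv2.MORPH_CLOSE,np.ones((7,7)))
c=max(cv2.findContours(t,cv2.RETR_EXTERNAL,cv2.CHAIN_APPROX_NONE)[0],key=cv2.contourArea)
P=ray(s,c[:,0],0.055)[:,:2].astype(np.float32);r=cv2.minAreaRect(P);print('tin',r)
d=max([cv2.boxPoints(r)[1]-cv2.boxPoints(r)[0],cv2.boxPoints(r)[2]-cv2.boxPoints(r)[1]],key=np.linalg.norm);print('tin axis deg',np.degrees(np.arctan2(d[1],d[0])))
# rectified board view, 2px/mm -> at z=.034 rails top ; with nominal line
g=np.array([[-.13,.16],[.19,.16],[.19,-.22],[-.13,-.22]])
w=np.c_[(O+g@R.T),np.full(4,.034)]
q=proj(s,w).astype(np.float32)
sc=1550
dst=np.array([[ (.16-y)*sc,(.19-x)*sc] for x,y in g],np.float32)
im=cv2.warpPerspective(f,cv2.getPerspectiveTransform(q,dst),(int(.38*sc),int(.32*sc)),flags=cv2.INTER_CUBIC)
T=np.linspace(0,np.pi/2,20)
for off in(-.023,.023):
    L=[(-.07-off,-.122)]+[(.03-(.1+off)*np.cos(a),-.03+(.1+off)*np.sin(a)) for a in T]+[(.135,.07+off)]
    cv2.polylines(im,[np.array([[(.16-y)*sc,(.19-x)*sc] for x,y in L],np.int32)],False,(255,0,0),1)
for p in[[-.07,-.165],[.171,.07],[-.0407,.0407]]: cv2.circle(im,(int((.16-p[1])*sc),int((.19-p[0])*sc)),3,(0,0,255),-1)
cv2.imwrite('pics/rect1.png',im)
E
python3 m.py
```

```text
board hsv [ 20 121 249] [ 18 111 244] shelf [ 13 157 159] [ 13 154 180]
((0.5896046757698059, 0.05481703579425812), (0.4499683082103729, 0.5009585022926331), 0.2194465845823288)
board yaw 0.21944031 origin [0.55949    0.08470192]
tin ((0.5101014971733093, -0.3158232867717743), (0.04437853768467903, 0.08854786306619644), 0.45745378732681274)
tin axis deg -89.54258
```

View pics/rect1.png

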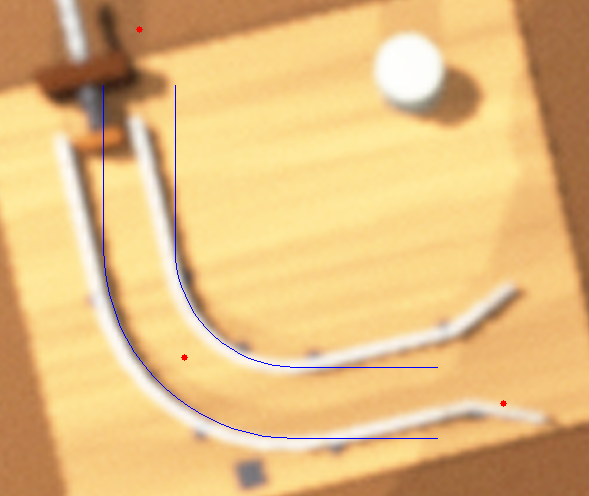

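The rectified crop shows that the board mask leaked onto the shelf. The rails are clearly visible as bright strips, so I'll tighten the mask and measure the rails in the true board frame.

```bash
sed -i "s/m=cv2.inRange(hsv,(8,50,165),(28,200,255)); /m=cv2.inRange(hsv,(14,60,205),(28,145,255))/; s/rect1/rect2/" m.py
cat >> m.py <<'E'
# rail white mask in rectified board coords (z=.034)
q2=cv2.cvtColor(cv2.imread('pics/rect2.png'),cv2.COLOR_BGR2HSV)
wm=(q2[...,1]<60)&(q2[...,2]>165)
def col(y): # x positions of white along constant y
    v=wm[:,int((.16-y)*sc)]; i=np.flatnonzero(v); return [round((.19-np.mean(g)/sc)*1000,1) for g in np.split(i,np.flatnonzero(np.diff(i)>3)+1) if len(g)]
def row(x):
    v=wm[int((.19-x)*sc)]; i=np.flatnonzero(v); return [round((.16-np.mean(g)/sc)*1000,1) for g in np.split(i,np.flatnonzero(np.diff(i)>3)+1) if len(g)]
for y in(-.11,-.09,-.07,-.05):print('y',y,col(y))
for x in(.05,.07,.09,.11):print('x',x,row(x))
E
python3 m.py
```

```text
board hsv [ 20 121 249] [ 18 111 244] shelf [ 13 157 159] [ 13 154 180]
((0.5856180191040039, 0.05949626863002777), (0.3029225766658783, 0.3643869161605835), 13.984500885009766)
board yaw 13.984497 origin [0.5492574  0.08135732]
tin ((0.5101014971733093, -0.3158232867717743), (0.04437853768467903, 0.08854786306619644), 0.45745378732681274)
tin axis deg -89.54258
y -0.11 [np.float64(-42.6), np.float64(-92.9)]
y -0.09 [np.float64(-42.6), np.float64(-92.9)]
y -0.07 [np.float64(-42.6), np.float64(-92.9)]
y -0.05 [np.float64(-42.6), np.float64(-92.6)]
x 0.05 [np.float64(94.6), np.float64(44.7)]
x 0.07 [np.float64(94.6), np.float64(44.4)]
x 0.09 [np.float64(94.2), np.float64(44.0)]
x 0.11 [np.float64(94.6), np.float64(44.0), np.float64(-133.5)]
```

View pics/rect2.png

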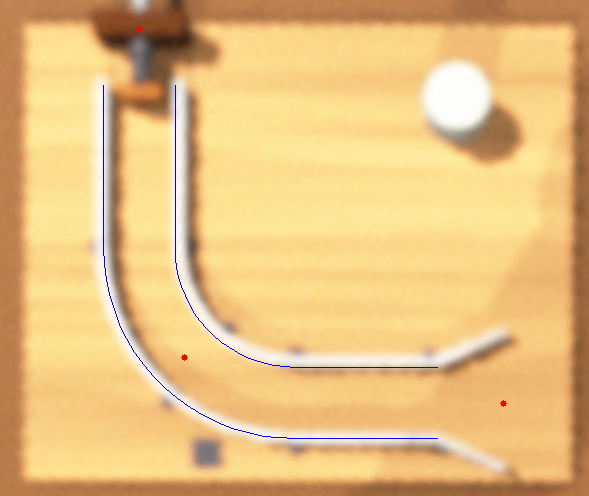

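The board fit is now good, with yaw 14.0° and origin (0.549, 0.081). The rails sit about +2 mm in board x and −0.7 mm in y from nominal. Next I move above the tin and turn across its width.

```bash
cat >> h.py <<'E'
def rel(x,y,ang=None,z=None):
    "tool-axis shift from the measured pose to world x,y, tool x-axis heading ang (deg)"
    o=get_obs();R=np.array(o['orientation']);p=np.array(o['ee_pos'])
    d=R.T@(np.array([x,y,p[2] if z is None else z])-p)
    a=np.degrees(np.arctan2(R[1,0],R[0,0]))
    tw=0 if ang is None else -((ang-a+180)%360-180)
    return np.round(d,4).tolist(),round(tw,2),'now',np.round(p,4).tolist(),round(a,2),'F',np.round(o['force'],1).tolist(),'gap',round(float(o['finger_gap']),4),'t',o['clock']
E
python3 -m jog '[{"dx":0.038,"dy":-0.016,"twist":-7},{"dx":0.076,"dy":-0.032,"twist":-14},{"dx":0.114,"dy":-0.049,"twist":-21},{"dx":0.152,"dy":-0.065,"twist":-28},{"dx":0.191,"dy":-0.081,"twist":-36},{"dx":0.229,"dy":-0.097,"twist":-43},{"dx":0.267,"dy":-0.114,"twist":-50},{"dx":0.305,"dy":-0.13,"twist":-57},{"dx":0.343,"dy":-0.146,"twist":-64},{"dx":0.381,"dy":-0.162,"twist":-71.5}]' 0
python3 -m jog '[{"dz":0},{"dz":0},{"dz":0}]'
python3 - <<'E'
from h import *
s=shot('wrist','w1.png'); print(rel(.51,-.316,90),s['eye'],np.round(s['rotation'],2).tolist(),np.round(s['camera_matrix'],0).tolist())
E
```

```text
([0.3834, -0.1632, 0.0002], np.float64(-71.5), 'now', [0.1982, -0.5924, 0.2305], np.float64(18.5), 'F', [0.1, 1.0, -0.4], 'gap', 0.0853, 't', 0.15) [ 0.27807309 -0.5658223   0.3732439 ] [[0.32, -0.9, -0.31], [-0.95, -0.3, -0.1], [-0.0, 0.33, -0.94]] [[368.0, 0.0, 285.0], [0.0, 368.0, 206.0], [0.0, 0.0, 1.0]]schema error: expected keys dx, dy, dz, twist
schema error: expected keys dx, dy, dz, twist
```

View pics/w1.png

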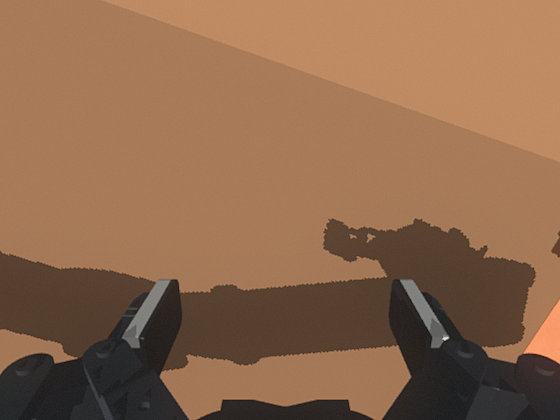

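The jog needs all four keys in each row, so the arm hasn't moved. The wrist picture shows only shelf and the fingers, with tips near (165,285) and (405,285). I'll send the move again.

```bash

python3 -m jog '[{"dx":0.038,"dy":-0.016,"dz":0,"twist":-7},{"dx":0.076,"dy":-0.032,"dz":0,"twist":-14},{"dx":0.114,"dy":-0.049,"dz":0,"twist":-21},{"dx":0.152,"dy":-0.065,"dz":0,"twist":-28},{"dx":0.191,"dy":-0.081,"dz":0,"twist":-36},{"dx":0.229,"dy":-0.097,"dz":0,"twist":-43},{"dx":0.267,"dy":-0.114,"dz":0,"twist":-50},{"dx":0.305,"dy":-0.13,"dz":0,"twist":-57},{"dx":0.343,"dy":-0.146,"dz":0,"twist":-64},{"dx":0.381,"dy":-0.162,"dz":0,"twist":-71.5}]' 0
python3 -m jog '[{"dx":0,"dy":0,"dz":0,"twist":0},{"dx":0,"dy":0,"dz":0,"twist":0},{"dx":0,"dy":0,"dz":0,"twist":0}]'
python3 - <<'E'
from h import *
s=shot('wrist','w2.png'); print(rel(.51,-.316,90),s['eye'])
E
```

```text
clock: 1.15
ee_pos: [0.5091, -0.317, 0.2311]
orientation: [[-0.005, 1.0, -0.0], [1.0, 0.005, 0.0], [0.0, -0.0, -1.0]]
force: [0.1, 0.2, 0.3]
finger_gap: 0.0854
gripper_force: 0.0
clock: 1.45
ee_pos: [0.5072, -0.3194, 0.231]
orientation: [[0.003, 1.0, -0.001], [1.0, -0.003, -0.0], [-0.0, -0.001, -1.0]]
force: [-0.2, -0.2, -0.2]
finger_gap: 0.0852
gripper_force: 0.0
([0.0038, 0.003, -0.0], np.float64(-0.2), 'now', [0.507, -0.3198, 0.2311], np.float64(89.8), 'F', [-0.5, -0.0, -0.8], 'gap', 0.0854, 't', 1.5) [ 0.50728993 -0.23500233  0.37381618]
```

View pics/w2.png

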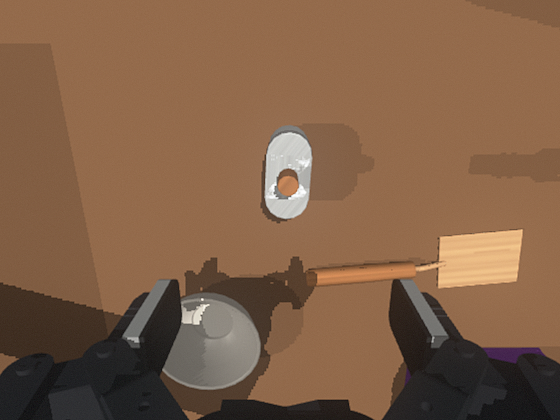

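The lid spans about columns 265–311 and rows 132–219, with the knob at (288,183). I'll measure the lid in the lid plane.

```bash
python3 - <<'E'
from h import *
s=dict(np.load('last_wrist.npz')); hsv=cv2.cvtColor(s['frame'],cv2.COLOR_BGR2HSV)
m=cv2.inRange(hsv,(0,0,140),(180,60,255)); k=np.zeros_like(m);k[105:225,250:325]=255;m&=k
m=cv2.morphologyEx(m,cv2.MORPH_CLOSE,cv2.getStructuringElement(cv2.MORPH_ELLIPSE,(21,21)))
c=max(cv2.findContours(m,cv2.RETR_EXTERNAL,cv2.CHAIN_APPROX_NONE)[0],key=cv2.contourArea)
print(cv2.boundingRect(c)); P=ray(s,c[:,0],.055)[:,:2].astype(np.float32); r=cv2.minAreaRect(P); print(r)
print('axis',r[2],'centroid',P.mean(0), 'knob',ray(s,[288,183],.083))
print(rel(*r[0],90))
E
```

```text
(264, 132, 49, 87)
((0.5088558793067932, -0.31793585419654846), (0.07916620373725891, 0.04063016548752785), 86.43584442138672)
axis 86.43584442138672 centroid [ 0.5088753  -0.31721574] knob [[ 0.5090045  -0.31592898  0.083     ]]
([0.0018, 0.0018, -0.0], np.float64(-0.2), 'now', [0.507, -0.3198, 0.2311], np.float64(89.8), 'F', [-0.5, -0.0, -0.8], 'gap', 0.0854, 't', 1.5)
```

```bash

python3 -m jog '[{"dx":0.001,"dy":0.001,"dz":0.04,"twist":3.4},{"dx":0.001,"dy":0.001,"dz":0.08,"twist":3.4},{"dx":0.001,"dy":0.001,"dz":0.11,"twist":3.4},{"dx":0.001,"dy":0.001,"dz":0.12,"twist":3.4},{"dx":0.001,"dy":0.001,"dz":0.12,"twist":3.4},{"dx":0.001,"dy":0.001,"dz":0.12,"twist":3.4},{"dx":0.001,"dy":0.001,"dz":0.12,"twist":3.4}]' 0
python3 - <<'E'
from h import *
print(rel(.509,-.317,86.4,.024))
E
```

```text
clock: 2.2
ee_pos: [0.5103, -0.318, 0.1136]
orientation: [[0.06, 0.998, 0.003], [0.998, -0.06, -0.002], [-0.002, 0.003, -1.0]]
force: [0.4, 1.1, 0.5]
finger_gap: 0.0851
gripper_force: 0.0
([0.0011, -0.0016, 0.0895], np.float64(0.17), 'now', [0.5103, -0.318, 0.1136], np.float64(86.57), 'F', [0.4, 1.1, 0.5], 'gap', 0.0851, 't', 2.2)
```

```bash

python3 -m jog '[{"dx":0,"dy":0,"dz":0.03,"twist":0},{"dx":0,"dy":0,"dz":0.06,"twist":0},{"dx":0,"dy":0,"dz":0.08,"twist":0},{"dx":0,"dy":0,"dz":0.087,"twist":0},{"dx":0,"dy":0,"dz":0.087,"twist":0},{"dx":0,"dy":0,"dz":0.087,"twist":0}]' 0
python3 -m jog '[{"dx":0,"dy":0,"dz":0,"twist":0},{"dx":0,"dy":0,"dz":0,"twist":0},{"dx":0,"dy":0,"dz":0,"twist":0},{"dx":0,"dy":0,"dz":0,"twist":0},{"dx":0,"dy":0,"dz":0,"twist":0},{"dx":0,"dy":0,"dz":0,"twist":0},{"dx":0,"dy":0,"dz":0,"twist":0},{"dx":0,"dy":0,"dz":0,"twist":0},{"dx":0,"dy":0,"dz":0,"twist":0},{"dx":0,"dy":0,"dz":0,"twist":0}]' 1 40
```

```text
clock: 2.8
ee_pos: [0.5104, -0.3177, 0.0261]
orientation: [[0.059, 0.998, 0.002], [0.998, -0.059, -0.001], [-0.001, 0.002, -1.0]]
force: [-0.4, -0.4, 0.8]
finger_gap: 0.0857
gripper_force: 0.0
clock: 3.8
ee_pos: [0.5096, -0.3174, 0.025]
orientation: [[0.059, 0.998, 0.001], [0.998, -0.059, -0.001], [-0.0, 0.001, -1.0]]
force: [-1.5, -0.1, 6.4]
finger_gap: 0.0394
gripper_force: 42.1
```

```bash

python3 -m jog '[{"dx":0,"dy":0,"dz":-0.02,"twist":0},{"dx":0,"dy":0,"dz":-0.05,"twist":0},{"dx":0.01,"dy":0,"dz":-0.07,"twist":0},{"dx":0.045,"dy":0,"dz":-0.075,"twist":-3},{"dx":0.085,"dy":0,"dz":-0.075,"twist":-6},{"dx":0.125,"dy":0,"dz":-0.075,"twist":-9},{"dx":0.165,"dy":0,"dz":-0.075,"twist":-12},{"dx":0.2,"dy":0.001,"dz":-0.075,"twist":-15},{"dx":0.22,"dy":0.001,"dz":-0.075,"twist":-17.4},{"dx":0.223,"dy":0.001,"dz":-0.075,"twist":-17.4}]'
python3 -m jog '[{"dx":0,"dy":0,"dz":0.02,"twist":0},{"dx":0,"dy":0,"dz":0.04,"twist":0},{"dx":0,"dy":0,"dz":0.045,"twist":0},{"dx":0,"dy":0,"dz":0.045,"twist":0},{"dx":0,"dy":0,"dz":0.045,"twist":0}]'
python3 - <<'E'
from h import *
s=shot('wrist','w3.png')
b=np.load('board.npz'); O,R=b['O'],b['R']; t=O+R@[-.0678,-.165]
print(rel(*t,90+np.degrees(b['th'])))
np.savez('w3.npz',**s)
E
```

```text
clock: 4.8
ee_pos: [0.5231, -0.091, 0.0988]
orientation: [[-0.248, 0.969, -0.001], [0.969, 0.248, 0.002], [0.002, -0.001, -1.0]]
force: [-0.4, 1.1, -4.8]
finger_gap: 0.0391
gripper_force: 41.9
clock: 5.3
ee_pos: [0.5238, -0.0953, 0.0549]
orientation: [[-0.241, 0.971, 0.001], [0.971, 0.241, -0.0], [-0.0, 0.001, -1.0]]
force: [0.9, 0.0, -4.1]
finger_gap: 0.0395
gripper_force: 41.6
([0.0002, -0.0007, -0.0], np.float64(-0.03), 'now', [0.5241, -0.0951, 0.0552], np.float64(103.95), 'F', [-0.2, 0.8, -4.4], 'gap', 0.0392, 't', 5.35)
```

View pics/w3.png

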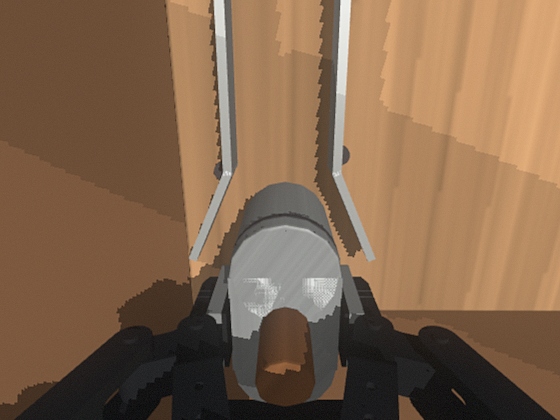

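The rails' straight part enters from the top, at about columns 215–235 and 335–350 over rows 0–170, and the flares run to (193,260) and (372,260). The tin is held between them, with the lid at columns 229–341. I'll measure the rails' outer top edges and the lid's centre in the tool frame.

```bash
python3 - <<'E'
from h import *
s=dict(np.load('w3.npz')); f=s['frame'];hsv=cv2.cvtColor(f,cv2.COLOR_BGR2HSV)
m=cv2.morphologyEx(cv2.inRange(hsv,(0,0,90),(180,70,255)),cv2.MORPH_OPEN,np.ones((3,3)))
b=np.load('board.npz'); O,R=b['O'],b['R']
o=get_obs(); p=np.array(o['ee_pos'])
tb=R.T@(p[:2]-O); print('tool in board',tb)
for v in(5,30,60,90,120,150):
    i=np.flatnonzero(m[v,190:380])+190
    gs=np.split(i,np.flatnonzero(np.diff(i)>4)+1); L,Rr=gs[0][0]-.5,gs[-1][-1]+.5
    w=ray(s,[[L,v],[Rr,v]],.034)[:,:2]; q=(w-O)@R
    print(v,L,Rr,'board L,R',np.round(q*1000,1).tolist(),'mid x',round(q[:,0].mean()*1000,1),'width',round(np.ptp(q[:,0])*1000,1))
for v in(275,):
    i=np.flatnonzero(m[v,225:345])+225; w=ray(s,[[i[0]-.5,v],[i[-1]+.5,v]],.085)[:,:2];q=(w-O)@R;print('lid',i[0],i[-1],np.round(q*1000,1))
print('lid front', ((ray(s,[285,225],.085)[0,:2]-O)@R*1000))
E
```

```text
tool in board [-0.06705769 -0.16519848]
5 212.5 350.5 board L,R [[-96.4, -53.3], [-41.8, -53.3]] mid x -69.1 width 54.6
30 214.5 349.5 board L,R [[-96.2, -62.2], [-41.7, -62.3]] mid x -68.9 width 54.5
60 215.5 347.5 board L,R [[-96.5, -73.5], [-41.9, -73.5]] mid x -69.2 width 54.6
90 217.5 345.5 board L,R [[-96.4, -85.4], [-42.0, -85.4]] mid x -69.2 width 54.3
120 219.5 344.5 board L,R [[-96.3, -97.8], [-41.8, -97.8]] mid x -69.0 width 54.4
150 220.5 343.5 board L,R [[-96.6, -111.0], [-41.6, -111.0]] mid x -69.1 width 55.0
lid 229 344 [[ -87.3 -145.1]
 [ -47.1 -145.1]]
lid front [ -67.71152109 -126.45289381]
```

Seen in the same view, the lane centre is at board x −69.0 and the tin is at −67.1. I shift by −2 mm and lower onto the board.

```bash

python3 -m jog '[{"dx":0,"dy":-0.001,"dz":0.004,"twist":0},{"dx":0,"dy":-0.002,"dz":0.008,"twist":0},{"dx":0,"dy":-0.002,"dz":0.012,"twist":0},{"dx":0,"dy":-0.002,"dz":0.014,"twist":0},{"dx":0,"dy":-0.002,"dz":0.015,"twist":0},{"dx":0,"dy":-0.002,"dz":0.016,"twist":0},{"dx":0,"dy":-0.002,"dz":0.016,"twist":0}]'
python3 -m jog '[{"dx":0,"dy":0,"dz":0.0005,"twist":0},{"dx":0,"dy":0,"dz":0.001,"twist":0},{"dx":0,"dy":0,"dz":0.001,"twist":0}]'
```

```text
clock: 6.05
ee_pos: [0.5215, -0.095, 0.0382]
orientation: [[-0.242, 0.97, -0.0], [0.97, 0.242, 0.0], [0.0, -0.0, -1.0]]
force: [1.5, 0.2, -3.7]
finger_gap: 0.0394
gripper_force: 41.7
clock: 6.35
ee_pos: [0.5215, -0.0951, 0.0373]
orientation: [[-0.242, 0.97, 0.0], [0.97, 0.242, 0.0], [0.0, 0.0, -1.0]]
force: [0.2, -0.4, -4.8]
finger_gap: 0.0392
gripper_force: 41.7
```

```bash
for i in 1 2 3; do :; done
python3 -m jog '[{"dx":0,"dy":0,"dz":0.0005,"twist":0},{"dx":0,"dy":0,"dz":0.0005,"twist":0}]' | grep -E "ee_pos|force"
python3 -m jog '[{"dx":0,"dy":0,"dz":0.0005,"twist":0},{"dx":0,"dy":0,"dz":0.0005,"twist":0}]'| grep -E "ee_pos|force"
```

```text
ee_pos: [0.5216, -0.0951, 0.037]
force: [0.0, -0.2, -2.2]
gripper_force: 42.0
ee_pos: [0.5218, -0.0951, 0.037]
force: [-3.0, 0.8, 4.7]
gripper_force: 42.8
```

```bash

python3 -m jog '[{"dx":0.003,"dy":0,"dz":-0.0004,"twist":0},{"dx":0.008,"dy":0,"dz":-0.0004,"twist":0},{"dx":0.014,"dy":0,"dz":-0.0004,"twist":0},{"dx":0.02,"dy":0,"dz":-0.0004,"twist":0},{"dx":0.025,"dy":0,"dz":-0.0004,"twist":0},{"dx":0.03,"dy":0,"dz":-0.0004,"twist":0},{"dx":0.034,"dy":0,"dz":-0.0004,"twist":0},{"dx":0.035,"dy":0,"dz":-0.0004,"twist":0},{"dx":0.035,"dy":0,"dz":-0.0004,"twist":0}]' | grep -E "clock|ee_pos|force"
cat > st.py <<'E'
from h import *
import sys
b=np.load('board.npz'); O,R=b['O'],b['R']
F=[];P=[]
for _ in range(1): o=get_obs();F.append(o['force']);P.append(o['ee_pos'])
p=np.mean(P,0);f=np.mean(F,0);h=np.array(o['orientation'])[:2,0]
print('board mm',np.round(R.T@(p[:2]-O)*1000,1),'z',round(p[2]*1000,1),'head rel board',round(np.degrees(np.arctan2(*(R.T@h)[::-1])),2),'F board',np.round(np.r_[R.T@f[:2],f[2]],1),'Mz',np.round(o['moment'],2),'t',round(o['clock'],2))
E
python3 st.py
```

```text
clock: 7.65
ee_pos: [0.5132, -0.0606, 0.037]
force: [0.1, 0.2, 5.5]
gripper_force: 43.0
board mm [ -69.3 -129.1] z 37.0 head rel board 90.04 F board [0.1 0.1 5.5] Mz [0.02 0.01 0.05] t 7.65
```

```bash

python3 -m jog '[{"dx":0.003,"dy":0,"dz":-0.0006,"twist":0},{"dx":0.008,"dy":0,"dz":-0.0006,"twist":0},{"dx":0.013,"dy":0,"dz":-0.0006,"twist":0},{"dx":0.018,"dy":0,"dz":-0.0006,"twist":0},{"dx":0.023,"dy":0,"dz":-0.0006,"twist":0},{"dx":0.027,"dy":0,"dz":-0.0006,"twist":0},{"dx":0.029,"dy":0,"dz":-0.0006,"twist":0},{"dx":0.03,"dy":0,"dz":-0.0006,"twist":0},{"dx":0.03,"dy":0,"dz":-0.0006,"twist":0}]' >/dev/null
python3 st.py
```

```text
board mm [-69.9 -99.1] z 37.1 head rel board 90.03 F board [ 0.1  0.2 -4. ] Mz [ 0.04 -0.    0.05] t 8.55
```

```bash

python3 -m jog '[{"dx":0.003,"dy":0.0005,"dz":0.0002,"twist":0},{"dx":0.008,"dy":0.0005,"dz":0.0002,"twist":0},{"dx":0.014,"dy":0.0005,"dz":0.0002,"twist":0},{"dx":0.02,"dy":0.0005,"dz":0.0002,"twist":0},{"dx":0.026,"dy":0.0005,"dz":0.0002,"twist":0},{"dx":0.032,"dy":0.0005,"dz":0.0002,"twist":0},{"dx":0.037,"dy":0.0005,"dz":0.0002,"twist":0},{"dx":0.04,"dy":0.0005,"dz":0.0002,"twist":0},{"dx":0.04,"dy":0.0005,"dz":0.0002,"twist":0}]' >/dev/null
python3 st.py; python3 - <<'E'
from h import *
s=shot('wrist','w4.png'); np.savez('w4.npz',**s)
E
```

```text
board mm [-69.1 -58.9] z 37.1 head rel board 90.06 F board [ 1.1 -0.3 -5.3] Mz [ 0.03 -0.01 -0.  ] t 9.45
```

View pics/w4.png

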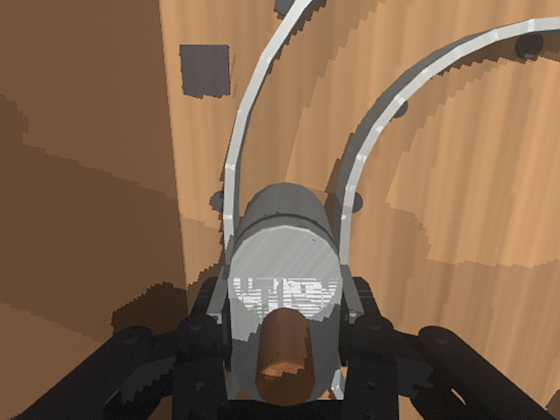

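The wrist view shows the bend ahead: the outer rail runs from (230,200) to (305,0) and the inner rail from (345,240) up to (560,22), with the tin centred in the lane. I'll fit the bend centre, using the known rail radii of 127 and 73, to the rails' far edges.

```bash
python3 - <<'E'
from h import *
from scipy.optimize import least_squares
s=dict(np.load('w4.npz')); hsv=cv2.cvtColor(s['frame'],cv2.COLOR_BGR2HSV)
m=cv2.morphologyEx(cv2.inRange(hsv,(0,0,125),(180,70,255)),cv2.MORPH_OPEN,np.ones((3,3)))
b=np.load('board.npz'); O,R=b['O'],b['R']
A=[];B=[]
for v in range(15,205,5):
    i=np.flatnonzero(m[v,222:330])
    if len(i): A.append([i[0]+222-.5,v])
for v in range(70,205,5):
    i=np.flatnonzero(m[v,335:480])
    if len(i): B.append([i[-1]+335.5,v])
a=(ray(s,A,.034)[:,:2]-O)@R; c=(ray(s,B,.034)[:,:2]-O)@R
def res(o):
    rr=lambda q:np.where(q[:,1]>o[1],np.hypot(*(q-o).T),o[0]-q[:,0])
    return np.r_[rr(a)-.127,rr(c)-.073]
f=least_squares(res,[.03,-.03],loss='soft_l1',f_scale=.001); print(np.round(f.x*1000,2)); 
r=res(f.x)*1000; print(np.round(r[:len(a)],1),np.round(r[len(a):],1))
for q in(a,c): print('y range',q[:,1].min(),q[:,1].max())
E
```

```text
[ 31.31 -30.43]
[ 0.   0.2 -0.2  0.1  0.1  0.1  0.1  0.2  0.3  0.1  0.3  0.1  0.1 -0.
 -0.1 -0.1 -0.   0.   0.1  0.6  0.4  0.2  0.1 -0.1 -0.2 -0.2  0.1  0.2
  0.2  0.3  0.4  0.1  0.3  0.1 -0.  -0.1 -0.2 -0.2] [-0.1 -0.1  0.1 -0.2 -0.1 -0.1 -0.1 -0.  -0.1 -0.2 -0.1 -0.   0.1  0.1
 -0.3 -0.3 -0.1  0.1 -0.1 -0.1 -0.1 -0.4 -0.3 -0.1 -0.2 -0.3 -0.3]
y range -0.022384069424706686 0.046933208572310675
y range -0.02227471998019294 0.02866527294951159
```

```bash
cat > plan.py <<'E'
from h import *
import sys
C=np.array([31.3,-30.4]); e=.8; r=100+e; L1=r*np.pi/2; K=1.0  # K: tin centre behind tool, mm
def path(u): # u=0 at bend start
    k=np.clip(u/30+1,0,1)*np.clip((L1-u)/30+1,0,1); 
    if u<0: return np.array([C[0]-100-e*k,C[1]+u])
    if u<L1: a=u/r; return C+r*np.array([-np.cos(a),np.sin(a)])
    return np.array([C[0]+u-L1,C[1]+100+e*k])
def pose(u): # u: path param of rear cap
    p0=path(u); v=u+40
    for _ in range(20): v+=40-np.linalg.norm(path(v)-p0)
    p1=path(v); d=(p1-p0)/40; return (p0+p1)/2+K*d, np.degrees(np.arctan2(d[1],d[0]))
def rows(u0,us):
    t0,h0=pose(u0); a=np.radians(h0); X=np.array([np.cos(a),np.sin(a)]);Y=np.array([X[1],-X[0]])
    for u in us:
        t,h=pose(u); d=t-t0
        print('u',u,'dx',round(d@X/1000,4),'dy',round(d@Y/1000,4),'twist',round(h0-h,1),'| tool',np.round(t,1),round(h,1))
if __name__=='__main__':
    u0=float(sys.argv[1]); rows(u0,np.arange(u0+float(sys.argv[2]),float(sys.argv[3])+.01,float(sys.argv[2])))
E
python3 - <<'E'
from h import *
s=dict(np.load('w4.npz')); b=np.load('board.npz'); O,R=b['O'],b['R']
hsv=cv2.cvtColor(s['frame'],cv2.COLOR_BGR2HSV); print('lid front column V',hsv[205:240:2,285,2])
for v in(215,220,225,228): print(v,(ray(s,[285,v],.067)[0,:2]-O)@R*1000)
E
python3 plan.py -49 5 -9; for a in "-9 5 31" "31 5 71" "71 5 111" "111 5 151" "151 5 176"; do echo; python3 plan.py $a; done
```

```text
lid front column V [103 105 100 103  78  64 102 102 104 105 171 183 163 160 160 160 163 162]
215 [-69.50289686 -16.68953047]
220 [-69.49984447 -18.44573289]
225 [-69.49676291 -20.21872648]
228 [-69.49489979 -21.29068286]
u -44.0 dx 0.005 dy 0.0 twist -0.2 | tool [-69.1 -53.4] 91.0
u -39.0 dx 0.01 dy 0.0 twist -0.3 | tool [-69.1 -48.4] 91.1
u -34.0 dx 0.015 dy 0.0002 twist -0.1 | tool [-69.  -43.4] 90.9
u -29.0 dx 0.02 dy 0.0005 twist 0.6 | tool [-68.8 -38.4] 90.2
u -24.0 dx 0.025 dy 0.0008 twist 1.7 | tool [-68.5 -33.4] 89.1
u -19.0 dx 0.03 dy 0.0013 twist 3.2 | tool [-68.1 -28.4] 87.6
u -14.0 dx 0.0349 dy 0.0019 twist 5.1 | tool [-67.5 -23.5] 85.7
u -9.0 dx 0.0398 dy 0.0027 twist 7.3 | tool [-66.9 -18.5] 83.5

u -4.0 dx 0.0049 dy 0.0002 twist 2.6 | tool [-66.1 -13.7] 80.9
u 1.0 dx 0.0098 dy 0.0006 twist 5.5 | tool [-65.1  -8.9] 78.0
u 6.0 dx 0.0147 dy 0.0013 twist 8.3 | tool [-63.9  -4.1] 75.1
u 11.0 dx 0.0195 dy 0.0021 twist 11.1 | tool [-62.5   0.6] 72.3
u 16.0 dx 0.0243 dy 0.0033 twist 14.0 | tool [-60.9   5.2] 69.5
u 21.0 dx 0.029 dy 0.0046 twist 16.8 | tool [-59.    9.7] 66.6
u
[... 1245 characters left out ...]
ool [15.5 67.1] 9.7
u 126.0 dx 0.0146 dy 0.0012 twist 8.4 | tool [20.4 67.8] 7.1
u 131.0 dx 0.0195 dy 0.0019 twist 10.7 | tool [25.2 68.5] 4.8
u 136.0 dx 0.0244 dy 0.0027 twist 12.6 | tool [30.1 69. ] 2.9
u 141.0 dx 0.0292 dy 0.0036 twist 14.2 | tool [35.  69.4] 1.3
u 146.0 dx 0.0341 dy 0.0047 twist 15.4 | tool [40.  69.7] 0.0
u 151.0 dx 0.0389 dy 0.0058 twist 16.2 | tool [45.  69.9] -0.8

u 156.0 dx 0.005 dy -0.0002 twist 0.3 | tool [50. 70.] -1.1
u 161.0 dx 0.01 dy -0.0002 twist 0.3 | tool [55.  69.9] -1.0
u 166.0 dx 0.015 dy -0.0002 twist 0.1 | tool [60.  69.9] -0.9
u 171.0 dx 0.02 dy -0.0002 twist -0.1 | tool [65.  69.8] -0.7
u 176.0 dx 0.025 dy -0.0002 twist -0.3 | tool [70.  69.8] -0.5
```

```bash

python3 -m jog '[{"dx":0.005,"dy":0,"dz":0.0003,"twist":0},{"dx":0.0105,"dy":0,"dz":0.0003,"twist":-0.3},{"dx":0.0155,"dy":0,"dz":0.0003,"twist":0},{"dx":0.0205,"dy":0.0002,"dz":0.0003,"twist":0.3},{"dx":0.0255,"dy":0.0005,"dz":0.0003,"twist":1},{"dx":0.0305,"dy":0.0009,"dz":0.0003,"twist":2.4},{"dx":0.0355,"dy":0.0015,"dz":0.0003,"twist":4.3},{"dx":0.0405,"dy":0.0021,"dz":0.0003,"twist":6.5},{"dx":0.0405,"dy":0.0021,"dz":0.0003,"twist":6.5},{"dx":0.0405,"dy":0.0021,"dz":0.0003,"twist":6.5}]' >/dev/null
python3 st.py
```

```text
board mm [-66.8 -18.4] z 37.0 head rel board 83.61 F board [ 0.5  1.  -0.5] Mz [ 0.23  0.05 -0.05] t 10.5
```

```bash

python3 -m jog '[{"dx":0.0049,"dy":0.0002,"dz":0,"twist":2.6},{"dx":0.0098,"dy":0.0006,"dz":0,"twist":5.5},{"dx":0.0147,"dy":0.0013,"dz":0,"twist":8.3},{"dx":0.0195,"dy":0.0021,"dz":0,"twist":11.1},{"dx":0.0243,"dy":0.0033,"dz":0,"twist":14},{"dx":0.029,"dy":0.0046,"dz":0,"twist":16.8},{"dx":0.0336,"dy":0.0062,"dz":0,"twist":19.7},{"dx":0.0382,"dy":0.008,"dz":0,"twist":22.5},{"dx":0.0382,"dy":0.008,"dz":0,"twist":22.5},{"dx":0.0382,"dy":0.008,"dz":0,"twist":22.5}]' >/dev/null
python3 st.py
```

```text
board mm [-54.4  18.2] z 37.0 head rel board 61.14 F board [ 0.4  2.  -0. ] Mz [ 0.31 -0.01  0.03] t 11.5
```

```bash

python3 -m jog '[{"dx":0.0049,"dy":0.0002,"dz":0,"twist":2.8},{"dx":0.0098,"dy":0.0006,"dz":0,"twist":5.7},{"dx":0.0146,"dy":0.0012,"dz":0,"twist":8.5},{"dx":0.0195,"dy":0.0021,"dz":0,"twist":11.4},{"dx":0.0242,"dy":0.0033,"dz":0,"twist":14.2},{"dx":0.0289,"dy":0.0046,"dz":0,"twist":17.1},{"dx":0.0336,"dy":0.0062,"dz":0,"twist":19.9},{"dx":0.0381,"dy":0.0081,"dz":0,"twist":22.7},{"dx":0.0381,"dy":0.0081,"dz":0,"twist":22.7},{"dx":0.0381,"dy":0.0081,"dz":0,"twist":22.7}]' >/dev/null
python3 st.py
```

```text
board mm [-28.8  47.3] z 37.0 head rel board 38.44 F board [1.3 1.3 0.4] Mz [ 0.12 -0.25 -0.07] t 12.5
```

```bash

python3 -m jog '[{"dx":0.0049,"dy":0.0002,"dz":-0.0001,"twist":2.8},{"dx":0.0098,"dy":0.0006,"dz":-0.0001,"twist":5.7},{"dx":0.0146,"dy":0.0012,"dz":-0.0001,"twist":8.5},{"dx":0.0195,"dy":0.0021,"dz":-0.0001,"twist":11.4},{"dx":0.0242,"dy":0.0033,"dz":-0.0001,"twist":14.2},{"dx":0.0289,"dy":0.0046,"dz":-0.0001,"twist":17.1},{"dx":0.0336,"dy":0.0062,"dz":-0.0001,"twist":19.9},{"dx":0.0381,"dy":0.0081,"dz":-0.0001,"twist":22.7},{"dx":0.0381,"dy":0.0081,"dz":-0.0001,"twist":22.7},{"dx":0.0381,"dy":0.0081,"dz":-0.0001,"twist":22.7}]' >/dev/null
python3 st.py
```

```text
board mm [ 5.9 64.5] z 37.0 head rel board 15.74 F board [ 1.   0.2 -0.7] Mz [ 0.09 -0.24  0.02] t 13.5
```

```bash

python3 -m jog '[{"dx":0.0049,"dy":0.0002,"dz":0,"twist":2.8},{"dx":0.0098,"dy":0.0006,"dz":0,"twist":5.7},{"dx":0.0146,"dy":0.0012,"dz":0,"twist":8.4},{"dx":0.0195,"dy":0.0019,"dz":0,"twist":10.7},{"dx":0.0244,"dy":0.0027,"dz":0,"twist":12.6},{"dx":0.0292,"dy":0.0036,"dz":0,"twist":14.2},{"dx":0.0341,"dy":0.0047,"dz":0,"twist":15.4},{"dx":0.0341,"dy":0.0047,"dz":0,"twist":15.4},{"dx":0.0341,"dy":0.0047,"dz":0,"twist":15.4}]' >/dev/null
python3 st.py; python3 - <<'E'
from h import *
s=shot('wrist','w5.png'); np.savez('w5.npz',**s)
E
```

```text
board mm [40.5 69.3] z 37.1 head rel board 0.26 F board [2.2 0.7 1.6] Mz [ 0.03 -0.32  0.02] t 14.4
```

View pics/w5.png

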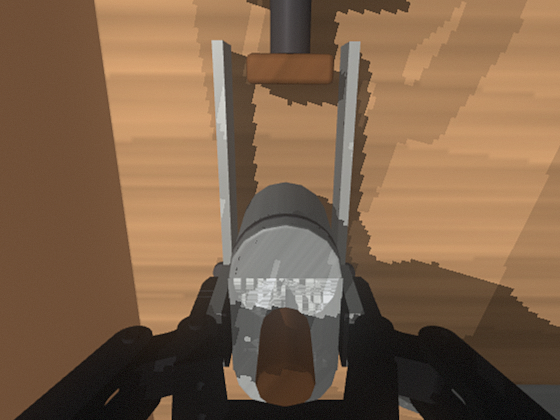

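The last straight lies ahead. The rails are at columns 212–230 and 340–360, the plunger plate spans columns 247–333 with its front edge near rows 70–83, and the tin is centred.

```bash
python3 - <<'E'
from h import *
s=dict(np.load('w5.npz')); hsv=cv2.cvtColor(s['frame'],cv2.COLOR_BGR2HSV)
b=np.load('board.npz'); O,R=b['O'],b['R']
m=cv2.morphologyEx(cv2.inRange(hsv,(0,0,90),(180,70,255)),cv2.MORPH_OPEN,np.ones((3,3)))
for v in(60,100,140,180):
    i=np.flatnonzero(m[v,200:370])+200; q=(ray(s,[[i[0]-.5,v],[i[-1]+.5,v]],.034)[:,:2]-O)@R*1000; print(v,i[0],i[-1],np.round(q,1).tolist(),'mid y',q[:,1].mean())
print(hsv[50:90:2,300].tolist())
for v,z in((72,.042),(77,.032),(83,.022)): print(v,(ray(s,[290,v],z)[0,:2]-O)@R*1000)
print('lid front',(ray(s,[285,225],.067)[0,:2]-O)@R*1000)
E
```

```text
60 212 359 [[130.8, 96.8], [131.1, 42.2]] mid y 69.49850950190755
100 214 356 [[116.6, 96.9], [116.9, 42.3]] mid y 69.61011446508996
140 217 353 [[101.4, 96.6], [101.7, 42.5]] mid y 69.53195610235792
180 219 350 [[85.0, 96.7], [85.3, 42.6]] mid y 69.65298290512229
[[0, 21, 61], [0, 9, 55], [13, 159, 98], [13, 148, 114], [13, 143, 123], [13, 147, 127], [12, 142, 126], [13, 146, 126], [13, 153, 122], [13, 151, 123], [13, 147, 123], [12, 149, 125], [13, 151, 125], [13, 148, 124], [14, 151, 123], [13, 141, 112], [14, 153, 95], [13, 121, 76], [15, 128, 80], [14, 114, 85]]
72 [126.65535787  67.89344946]
77 [125.03046987  67.75303382]
83 [122.76273917  67.60646209]
lid front [78.68007764 69.40038916]
```

```bash

python3 -m jog '[{"dx":0.004,"dy":0,"dz":-0.0002,"twist":0},{"dx":0.009,"dy":0,"dz":-0.0002,"twist":0.2},{"dx":0.014,"dy":0,"dz":-0.0002,"twist":0.2},{"dx":0.019,"dy":0,"dz":-0.0002,"twist":0.2},{"dx":0.024,"dy":-0.0001,"dz":-0.0002,"twist":0.2},{"dx":0.028,"dy":-0.0001,"dz":-0.0002,"twist":0.2},{"dx":0.032,"dy":-0.0001,"dz":-0.0002,"twist":0.2},{"dx":0.034,"dy":-0.0001,"dz":-0.0002,"twist":0.2},{"dx":0.034,"dy":-0.0001,"dz":-0.0002,"twist":0.2},{"dx":0.034,"dy":-0.0001,"dz":-0.0002,"twist":0.2}]' - 60 >/dev/null
python3 st.py
python3 -m jog '[{"dx":0.001,"dy":0,"dz":0,"twist":0},{"dx":0.002,"dy":0,"dz":0,"twist":0},{"dx":0.002,"dy":0,"dz":0,"twist":0}]'>/dev/null;python3 st.py
python3 -m jog '[{"dx":0.001,"dy":0,"dz":0,"twist":0},{"dx":0.002,"dy":0,"dz":0,"twist":0},{"dx":0.002,"dy":0,"dz":0,"twist":0}]'>/dev/null;python3 st.py
```

```text
board mm [74.4 69.6] z 37.1 head rel board 0.01 F board [1.3 0.9 1.8] Mz [ 0.06 -0.29  0.04] t 15.45
board mm [75.7 69.6] z 37.1 head rel board 0.02 F board [-3.5 -0.2  4.1] Mz [-0.16  0.46 -0.01] t 15.75
board mm [78.  69.5] z 37.1 head rel board 0.01 F board [-1.3 -0.4  4.5] Mz [-0.11  0.39  0.02] t 16.05
```

```bash

python3 -m jog '[{"dx":0.001,"dy":0,"dz":-0.0003,"twist":0},{"dx":0.002,"dy":0,"dz":-0.0003,"twist":0},{"dx":0.002,"dy":0,"dz":-0.0003,"twist":0}]'>/dev/null;python3 st.py
python3 -m jog '[{"dx":0.001,"dy":0,"dz":0,"twist":0},{"dx":0.0015,"dy":0,"dz":0,"twist":0},{"dx":0.0015,"dy":0,"dz":0,"twist":0}]'>/dev/null;python3 st.py
```

```text
board mm [79.9 69.5] z 37.1 head rel board 0.01 F board [-0.6  0.8 -0.3] Mz [-0.06  0.13  0.06] t 16.35
board mm [81.3 69.5] z 37.1 head rel board 0.01 F board [ 0.  -0.4 -2.4] Mz [-0.08  0.04 -0.01] t 16.65
```

```bash

python3 -m jog '[{"dx":0.001,"dy":0,"dz":0,"twist":0},{"dx":0.0015,"dy":0,"dz":0,"twist":0},{"dx":0.0015,"dy":0,"dz":0,"twist":0}]'>/dev/null;python3 st.py
python3 -m jog '[{"dx":0.001,"dy":0,"dz":0,"twist":0},{"dx":0.0015,"dy":0,"dz":0,"twist":0},{"dx":0.0015,"dy":0,"dz":0,"twist":0}]'>/dev/null;python3 st.py
```

```text
board mm [82.8 69.5] z 37.2 head rel board 0.01 F board [ 0.   0.2 -4.6] Mz [ 0.01 -0.01  0.01] t 16.95
board mm [84.2 69.6] z 37.2 head rel board 0.01 F board [-0.5 -0.8 -3.5] Mz [-0.01  0.07 -0.  ] t 17.25
```

```bash

python3 -m jog '[{"dx":0.001,"dy":0,"dz":0.0002,"twist":0},{"dx":0.0015,"dy":0,"dz":0.0002,"twist":0},{"dx":0.0015,"dy":0,"dz":0.0002,"twist":0}]'>/dev/null;python3 st.py
python3 -m jog '[{"dx":0.001,"dy":0,"dz":0,"twist":0},{"dx":0.0015,"dy":0,"dz":0,"twist":0},{"dx":0.0015,"dy":0,"dz":0,"twist":0}]'>/dev/null;python3 st.py
```

```text
board mm [85.5 69.6] z 37.2 head rel board 0.01 F board [-4.1  0.1 -1.8] Mz [-0.22  0.62 -0.02] t 17.55
board mm [86.8 69.5] z 37.2 head rel board 0.01 F board [-4.4 -0.8 -0.6] Mz [-0.32  1.03 -0.03] t 17.85
```

```bash

python3 -m jog '[{"dx":0.0005,"dy":0,"dz":0,"twist":0},{"dx":0.001,"dy":0,"dz":0,"twist":0},{"dx":0.001,"dy":0,"dz":0,"twist":0}]'>/dev/null;python3 st.py
python3 -m jog '[{"dx":0,"dy":0,"dz":0,"twist":0},{"dx":0,"dy":0,"dz":0,"twist":0}]'>/dev/null;python3 st.py
```

```text
board mm [87.5 69.6] z 37.2 head rel board 0.02 F board [-6.8 -0.2  1. ] Mz [-0.46  1.37 -0.05] t 18.15
board mm [87.5 69.5] z 37.2 head rel board 0.01 F board [-7.2 -0.   0.8] Mz [-0.4   1.3   0.03] t 18.35
```

```bash

python3 -m jog '[{"dx":0.0004,"dy":0,"dz":0,"twist":0},{"dx":0.0008,"dy":0,"dz":0,"twist":0},{"dx":0.0008,"dy":0,"dz":0,"twist":0}]'>/dev/null;python3 st.py
python3 -m jog '[{"dx":0,"dy":0,"dz":0,"twist":0},{"dx":0,"dy":0,"dz":0,"twist":0},{"dx":0,"dy":0,"dz":0,"twist":0},{"dx":0,"dy":0,"dz":0,"twist":0},{"dx":0,"dy":0,"dz":0,"twist":0},{"dx":0,"dy":0,"dz":0,"twist":0},{"dx":0,"dy":0,"dz":0,"twist":0},{"dx":0,"dy":0,"dz":0,"twist":0},{"dx":0,"dy":0,"dz":0,"twist":0},{"dx":0,"dy":0,"dz":0,"twist":0}]'>/dev/null;python3 st.py
```

```text
board mm [88.  69.5] z 37.2 head rel board 0.01 F board [-7.7 -0.2  2.7] Mz [-0.54  1.69 -0.02] t 18.65
board mm [88.  69.6] z 37.2 head rel board 0.02 F board [-8.5  0.3  2.3] Mz [-0.52  1.65 -0.03] t 19.65
```

```bash

python3 -m jog '[{"dx":-0.001,"dy":0,"dz":0,"twist":0},{"dx":-0.002,"dy":0,"dz":0,"twist":0},{"dx":-0.003,"dy":0,"dz":0,"twist":0},{"dx":-0.004,"dy":0,"dz":0,"twist":0},{"dx":-0.005,"dy":0,"dz":0,"twist":0},{"dx":-0.006,"dy":0,"dz":0,"twist":0},{"dx":-0.007,"dy":0,"dz":0,"twist":0},{"dx":-0.008,"dy":0,"dz":0,"twist":0},{"dx":-0.008,"dy":0,"dz":0,"twist":0}]'>/dev/null;python3 st.py
```

```text
board mm [81.2 69.6] z 37.3 head rel board 0.01 F board [ 0.4  0.2 -5.5] Mz [ 0.   -0.02  0.02] t 20.55
```

Off the plunger. I lower the last fraction onto the board, open, and rise straight up.

```bash

python3 -m jog '[{"dx":0,"dy":0,"dz":0.0002,"twist":0},{"dx":0,"dy":0,"dz":0.0003,"twist":0},{"dx":0,"dy":0,"dz":0.0003,"twist":0}]'>/dev/null;python3 st.py
python3 -m jog '[{"dx":0,"dy":0,"dz":0,"twist":0},{"dx":0,"dy":0,"dz":0,"twist":0},{"dx":0,"dy":0,"dz":0,"twist":0},{"dx":0,"dy":0,"dz":0,"twist":0},{"dx":0,"dy":0,"dz":0,"twist":0},{"dx":0,"dy":0,"dz":0,"twist":0},{"dx":0,"dy":0,"dz":0,"twist":0},{"dx":0,"dy":0,"dz":0,"twist":0}]' 0;python3 st.py
```

```text
board mm [81.3 69.6] z 37.2 head rel board 0.01 F board [-1.6 -0.5 -2.4] Mz [-0.07  0.18  0.01] t 20.85
clock: 21.65
ee_pos: [0.6112, 0.1685, 0.0369]
orientation: [[0.97, 0.242, 0.0], [0.242, -0.97, 0.0], [0.0, -0.0, -1.0]]
force: [-0.5, 0.1, -0.6]
finger_gap: 0.0857
gripper_force: 0.0
board mm [81.1 69.6] z 36.9 head rel board 0.01 F board [-0.4  0.2 -0.6] Mz [ 0.   -0.01  0.04] t 21.65
```

```bash

python3 -m jog '[{"dx":0,"dy":0,"dz":-0.01,"twist":0},{"dx":0,"dy":0,"dz":-0.03,"twist":0},{"dx":0,"dy":0,"dz":-0.05,"twist":0},{"dx":0,"dy":0,"dz":-0.08,"twist":0},{"dx":0,"dy":0,"dz":-0.11,"twist":0},{"dx":0,"dy":0,"dz":-0.14,"twist":0},{"dx":0,"dy":0,"dz":-0.15,"twist":0},{"dx":0,"dy":0,"dz":-0.15,"twist":0},{"dx":0,"dy":0,"dz":-0.15,"twist":0},{"dx":0,"dy":0,"dz":-0.15,"twist":0}]'>/dev/null;python3 st.py
python3 - <<'E'
from h import *
s=shot('wrist','w6.png')
E
```

```text
board mm [80.2 69.4] z 185.1 head rel board 0.02 F board [0.1 0.  0.6] Mz [ 0.01 -0.1   0.03] t 22.65
```

View pics/w6.png

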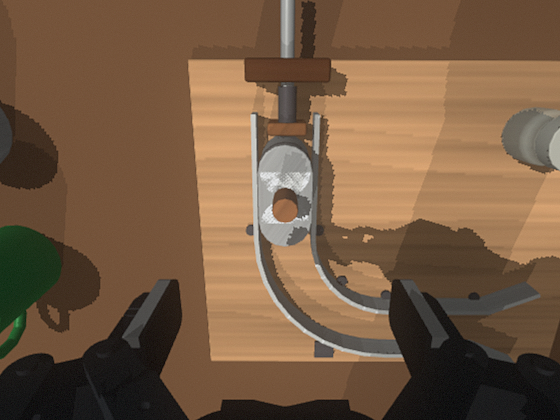

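The tin stands upright in the last straight, with its lid around (285,195), in line with the rails and just behind the plunger plate at (287,128). The gripper is clear of everything.

```bash
python3 -c "
from workcell import hand_in
print(hand_in())"
```

```text
the job is handed in; nothing more can be done
None
```

I handed the job in at about 22.7 s of the 72 s allowed (no verdict was shown): the tin went round the bend with no noticeable force on the rails, pressed the plunger about halfway (around 8 N) for over a second, and now stands released in line in the last straight.

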